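# Put the spare jaw face away and click both keepers shut

## Task

The spare jaw faces of the tensile tester are being put away. Lay the loose dark serrated jaw face flat on the middle of the seat of the empty keeper with the blue cover, between its two ribs; then swing the blue cover down over it and press it until its catch snaps and holds it shut. Press the orange cover of the other keeper down until it snaps shut too, with its jaw face still inside, and leave the other things on the bench alone.

Things in the scene. Friction and masses are not known exactly. Their poses are not given: they have to be found in the camera images.
- grip_face_a: loose dark serrated jaw face: a flat plate 25 (x) x 28 (y) x 8 (z) mm, 22 g, lying flat on the bench in front of the keepers. Origin: centre of its underside, z up.
- grip_face_b: grey rubber-faced jaw face, 25 (x) x 28 (y) x 9 (z) mm, already lying on the seat of keeper_b under the ajar orange cover. Origin: centre of its underside, z up.
- keeper_a: the empty keeper: grey plinth 84 (x) x 90 (y) x 10 (z) mm fixed to the bench, no side walls. Origin: centre of its underside, z up; +x points to its hinge side, away from the robot. A rear wall 27 mm high stands at x = 32 to 40 mm. At the front a sprung steel roller catch, 28 mm wide, stands at x = -39 to -47 mm, up to z = 24 mm. Which keeper is left and which right varies.
- keeper_a_seat (a point): centre of keeper_a's seat, on top of the plinth 10 mm above the bench; keeper's axes. Two metal ribs 4 mm high, 3 mm thick, 24 mm long along y stand with inner faces at x = -16 and +16 mm, open at both y ends: hold the face by its y ends, its y along the keeper's y.
- keeper_b: the second keeper, the same as keeper_a, with an orange cover; it holds grip_face_b. The two keepers stand side by side; which is left and which right varies. Same frame as keeper_a.
- keeper_b_seat (a point): the same on keeper_b.
- cover_a (a joint): angle of the blue cover of keeper_a, rad: 0 shut, 1.57 upright, 2.1 leaning fully back; starts leaning back, 1.7 to 1.95. Stiff hinge: it stays where it is left and moves with about 1 N at its edge. At about 0.12 a nub on its front edge meets the catch's roller; some 7 to 8 N on the thumb pad takes it past at about 0.05, then it snaps to 0 and is held. Let go before that, it stays ajar.
- cover_a_hinge (a point): point on the blue cover's hinge axis, at x = +40, y = 0, z = 28 mm in the keeper's frame; the axis runs along the keeper's y. Shut, the 4 mm thick panel reaches 77 mm from here towards the keeper's -x, its top 32 mm above the bench; it is 88 mm wide, with 15 mm skirts on its inner side in front and at the sides.
- cover_a_pad (a point): centre of the top of the black ribbed thumb pad (18 x 44 mm) on the outer side of the blue cover, 62 mm from the hinge axis; the point's z points out of the cover (up when shut). Shut, it lies at x = -22, y = 0, z = 33.5 mm in the keeper's frame.
- cover_b (a joint): opening angle of the orange cover of keeper_b, rad; the same mechanism as cover_a; it starts ajar (0.4 to 0.8).
- cover_b_hinge (a point): the same on the orange cover of keeper_b.
- cover_b_pad (a point): the same on the orange cover.
- dropper: bystander: small brown dropper bottle standing behind the keepers, 33 mm across, 102 mm high. Origin: centre of its underside.
- hex_key: bystander: black hex key, 29 x 73 x 4 mm, lying on the right near the front. Origin: centre of its underside.
- tape_clear: bystander: roll of brown tape standing flat, 96 x 94 x 48 mm, behind the right keeper. Origin: centre of its underside.

How it is judged:
By the outcome, as a careful person would: the job done as asked, in the order asked, and still so for the second after the job is handed in, with the robot touching nothing.
It also fails if it takes over 58 s, if anything falls off the work surface, if the arm or the gripper's body presses on something with over 40 N, if the wrist force passes 120 N, or if a joint passes its speed limit or range.

## Robot

A 6-joint arm with a two-finger parallel gripper is mounted at the origin on a cart in front of the work surface, level with it; the furniture and walls round the work are solid. World frame = base frame: x ahead of the robot, y to its left, z up, the work surface at z = 0. Lengths are in mm, angles in rad, forces in N, time in s.
With the tool pointing down it reaches from about 350 to 775 mm from the base axis. Payload 7.3 kg.
Tool frame: the origin (TCP) lies on the centre line of the jaws, within the pads' length; the fingertips stand finger_overhang ahead of it and the grasp point (between the pads) lies 8 mm behind it (finger_overhang is the distance from the TCP to the fingertips, in mm); z points along the fingers, y is the line along which they close (so a half turn about z gives the same grasp; the last joint's range is limited). The gripper opens to 92 mm and grips with 3 to 60 N. Pads are 19 mm wide; open, the fingers measure 130 mm over their backs; the gripper's body (75 mm by 190 mm) begins 47 mm behind the grasp point.
Start: joints at [1.171, 0.342, 1.524, -0, 1.275, -0.146], TCP at [131.804, 508.207, 205.941] pointing down, gripper open.
Joint ranges: [-2.53, 2.53], [-0.77, 2.02], [0.04, 2.7], [-1, 4.14], [0.28, 2.66], [-3.11, 3.11]. Speed limits (rad/s): [2.57, 2.57, 3.14, 3.14, 3.14, 3.14].

## Interface

Orientations are given as [roll, pitch, yaw] about the fixed x, y, z axes, in that order (R = Rz(yaw) Ry(pitch) Rx(roll)).
In Python, from plant import get_obs, capture, close_job, finger_overhang gives the robot as it stands.
- The arm moves only by the shell command python3 -m inch 'ROWS'. ROWS is JSON, one flat list of numbers, 7 for each row, row after row: the turn, a rotation vector about the tool's x, y, z scaled (see below), then the shift along the tool's x, y, z scaled (see below), then the closure, from -1 (fully open) to 1 (shut). In form: [ax, ay, az, tx, ty, tz, gripper, ax, ay, az, tx, ty, tz, gripper, ...]. A call has 1 to 10 rows; each row shifts and turns the commanded pose from where the row before left it, along the tool's axes as they then stand; what a row does not reach is not made up. The controller multiplies each number of a shift by 0.8 m and each number of a turn by 1.5 rad. A row lasts 1/12 s, in which the tool goes at most 41.7 mm and 7.16 degrees, less where a joint would pass 70% of its speed; a pose out of reach is approached as far as the arm can. A call with a number of a shift or a turn outside -1 to 1 is refused whole. A call with a gripper value outside its range is refused whole. The fingers move at their own pace and stop on an object; the grip force is fixed at half the most. Time passes only in rows, so rows that do not move let the fingers close. It gives the time, the measured TCP pose, the force, the opening and the grip force at its end, in the units of the state.
- get_obs(): the state, without advancing time (a new reading comes with each control period).
- capture(name): name is "side" or "top"; returns a dict with "image" (480x640x3 uint8, red, green, blue), "mtx" (3x3 intrinsics, pixels), "pose" (4x4, takes a point from camera to world coordinates). Camera axes: x right, y up, looking along -z (the intrinsics and any distortion apply to the point x, -y, -z); pixel columns grow to the right and rows downward; lengths in mm; the calibration is good to about 2 mm. A picture is of the moment at which its call begins. There is no depth.
- close_job(): hands the job in; it is judged then, once.
The state is a dict: "time": time; "joint_positions": joint angles; "dq": joint speeds; "tau": joint torques, N m; "tool_pos": TCP position; "tcp_rot": TCP orientation; "contact_force": force on the tool from outside, world axes, zero at the start; "moment": the same for the moment, N m; "grip_width": finger opening in mm; "finger_force": force on a finger pad.
Only numpy, scipy, OpenCV 4.12 (cv2) and the standard library are available. Lean on these libraries where they do the work, as an engineer would, in place of code of your own. Each camera call takes 0.05 s, during which the arm holds its last target. There are 200 camera calls.

## Working session

There is one attempt and no reset: what is moved stays moved. The work goes in short steps, Python scripts to look and compute and a shell command to move; the robot and the scene stay as the last step left them, time stands still between calls to the robot, and variables do not carry over. Pictures are saved under pics/ and viewed, at most 10 in all, crops included, and the job is handed in when it is done.

```bash
mkdir -p pics; ls
python3 - <<'E'
from plant import *
import cv2,numpy as np
o=get_obs(); print({k:np.round(v,3).tolist() for k,v in o.items()}, finger_overhang if not callable(finger_overhang) else finger_overhang())
for n in("top","side"):
    c=capture(n); cv2.imwrite(f"pics/{n}0.png",c["image"][:,:,::-1]); print(n,np.round(c["mtx"],1).tolist(),np.round(c["pose"],3).tolist(),[k for k in c])
E
```

```text
pics
{'time': 0.0, 'joint_positions': [1.171, 0.343, 1.525, -0.0, 1.275, -0.146], 'dq': [-0.0, 0.0, 0.001, 0.0, 0.001, -0.001], 'tau': [0.001, -43.124, -24.422, 0.072, 0.056, -0.0], 'tool_pos': [131.634, 507.783, 205.245], 'tcp_rot': [-3.14, -0.0, 2.888], 'contact_force': [-0.155, -0.008, 0.114], 'moment': [0.017, -0.065, -0.012], 'finger_force': 0.0, 'grip_width': 91.853} 11.0
top [[515.3, 0.0, 322.0], [0.0, 515.3, 245.8], [0.0, 0.0, 1.0]] [[-0.017, 0.994, -0.105, 513.571], [-1.0, -0.016, 0.004, -8.49], [0.002, 0.105, 0.994, 922.607], [0.0, 0.0, 0.0, 1.0]] ['image', 'mtx', 'pose']
side [[483.1, 0.0, 313.0], [0.0, 483.1, 230.7], [0.0, 0.0, 1.0]] [[0.969, 0.178, -0.174, 429.807], [-0.248, 0.625, -0.74, -630.934], [-0.023, 0.76, 0.649, 587.068], [0.0, 0.0, 0.0, 1.0]] ['image', 'mtx', 'pose']
```

View pics/top0.png

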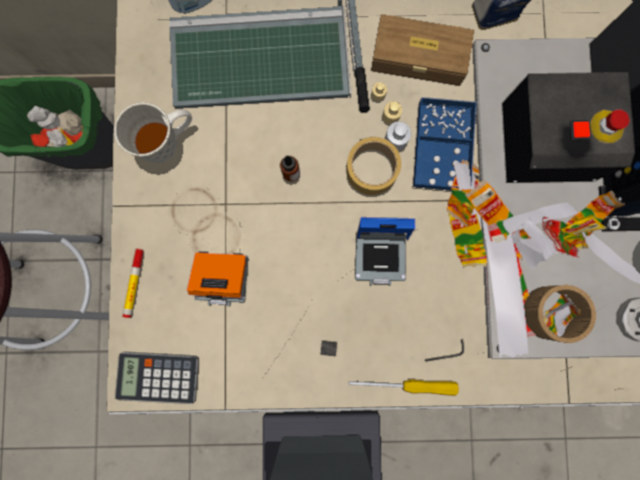

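View pics/side0.png

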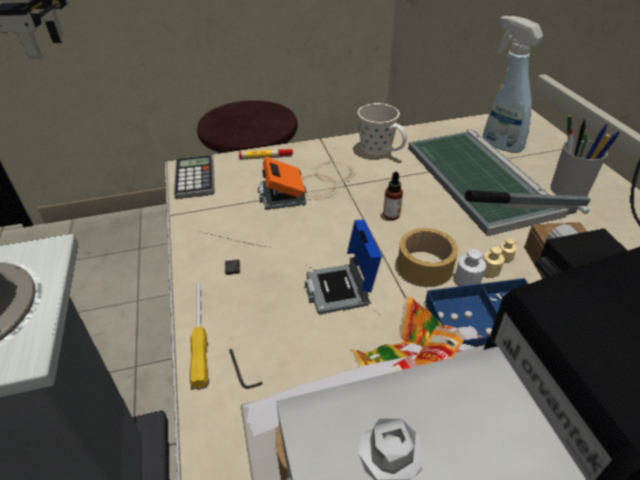

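The orange keeper is on the left (top view about 217,277) and the blue one on the right (381,257). The loose face is at (328,348). I'll enlarge these areas.

Run:
```python
import cv2,numpy as np
t=cv2.imread("pics/top0.png"); s=cv2.imread("pics/side0.png")
def cr(im,x,y,w,h,k): return cv2.resize(im[y:y+h,x:x+w],None,fx=k,fy=k,interpolation=cv2.INTER_CUBIC)
# 4 tiles of 400x300
a=np.vstack([np.hstack([cr(t,340,210,80,60+15,5),cr(t,180,240,80,75,5)])[:375],
 np.hstack([cr(t,308,335,40,22,10),cr(s,215,250,40,22,10)])])
cv2.imwrite("pics/c1.png",a)
```

```text
(no output)
```

View pics/c1.png

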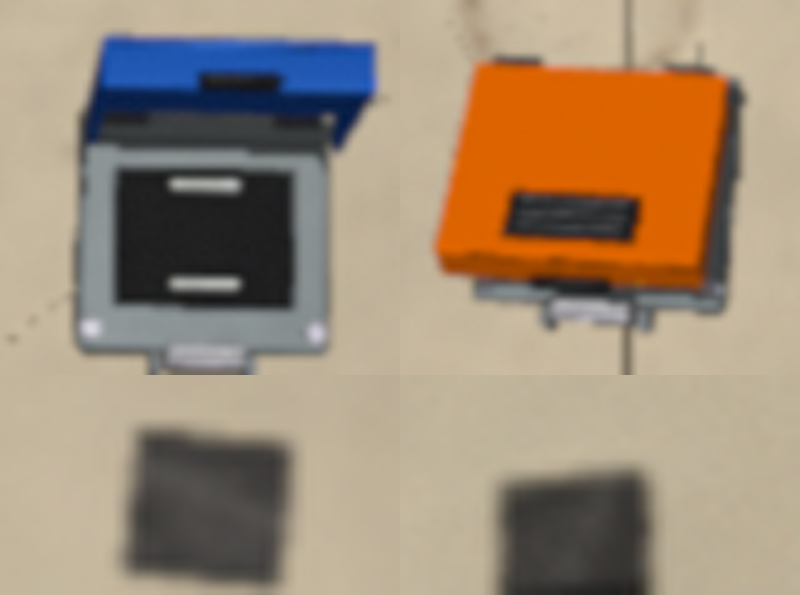

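c1 shows the ribs of keeper A in the top-left tile, centred at (205,185) and (205,284). The orange pad is centred at (572,217). The loose face's corners are at (138,432), (291,443), (277,582) and (126,570).

Run:
```python
import cv2,numpy as np
s=cv2.imread("pics/side0.png")
def cr(im,x,y,w,h,k): return cv2.resize(im[y:y+h,x:x+w],None,fx=k,fy=k,interpolation=cv2.INTER_CUBIC)
cv2.imwrite("pics/c2.png",np.hstack([cr(s,300,215,80,100,5),cr(s,245,145,66,100,6)[:500]]))
```

```text
(no output)
```

View pics/c2.png

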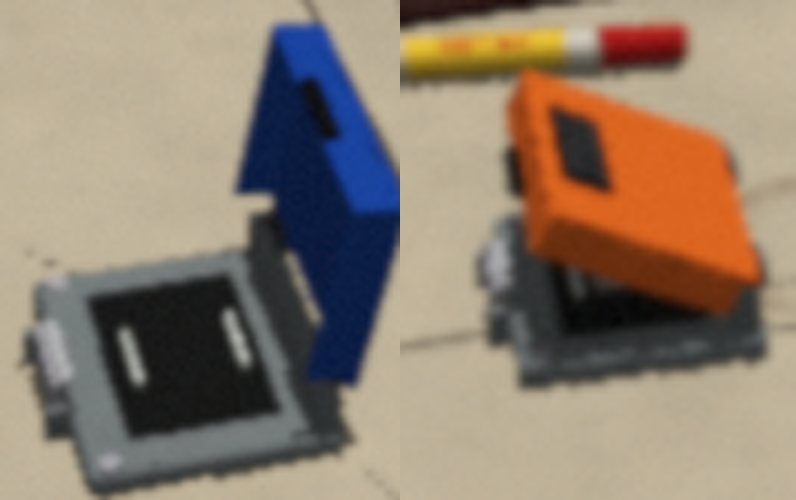

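In c2, the rib centres of keeper A are at (131,357) and (238,338). The orange pad centre is at (582,150), its roller at (497,262). The upper edge of the blue cover runs from (275,25) to (322,27) and on to (400,210).

```bash
cat > h.py <<'E'
import numpy as np,cv2
from scipy.optimize import least_squares
CAM={'t':(np.array([[515.3,0,322],[0,515.3,245.8],[0,0,1]]),np.array([[-0.017,0.994,-0.105,513.571],[-1,-0.016,0.004,-8.49],[0.002,0.105,0.994,922.607],[0,0,0,1]])),
's':(np.array([[483.1,0,313],[0,483.1,230.7],[0,0,1]]),np.array([[0.969,0.178,-0.174,429.807],[-0.248,0.625,-0.74,-630.934],[-0.023,0.76,0.649,587.068],[0,0,0,1]]))}
def proj(c,p):
    K,T=CAM[c]; q=(np.atleast_2d(p)-T[:3,3])@T[:3,:3]*[1,-1,-1]
    u=q@K.T; return u[:,:2]/u[:,2:]
def up(u,v,x0,y0,k,ox=0,oy=0): return [x0+(u-ox+.5)/k-.5,y0+(v-oy+.5)/k-.5]
def body(P,loc):  # P x,y,yaw ; loc Nx3
    c,s=np.cos(P[2]),np.sin(P[2]); loc=np.atleast_2d(loc)
    return np.c_[P[0]+c*loc[:,0]-s*loc[:,1],P[1]+s*loc[:,0]+c*loc[:,1],loc[:,2]]
def cov(th,r,y,h): return [40-r*np.cos(th)+h*np.sin(th),y,28+r*np.sin(th)+h*np.cos(th)]
def fit(f,x0):
    r=least_squares(f,x0,loss='soft_l1',x_scale=[10,10,.1,.1][:len(x0)]); print(np.round(r.x,3),'res',np.round(r.fun.reshape(-1,2),1).tolist()); return r.x
E
python3 - <<'E'
from h import *
A=[('t',up(168,184,340,210,5),[17.5,12,14]),('t',up(242,185,340,210,5),[17.5,-12,14]),('t',up(168,283,340,210,5),[-17.5,12,14]),('t',up(242,284,340,210,5),[-17.5,-12,14]),
('s',up(122,330,300,215,5),[-17.5,12,14]),('s',up(139,384,300,215,5),[-17.5,-12,14]),('s',up(231,310,300,215,5),[17.5,12,14]),('s',up(246,366,300,215,5),[17.5,-12,14])]
C=[('t',up(104,37,340,210,5),(77,44,4)),('t',up(375,43,340,210,5),(77,-44,4)),('s',up(322,27,300,215,5),(77,44,4))]
B=[('t',up(u,v,180,240,5,400),w) for u,v,w in[(512,193,(53,22,5.5)),(640,199,(53,-22,5.5)),(633,241,(71,-22,5.5)),(505,234,(71,22,5.5))]]
B+=[('s',up(u,v,245,145,6,400),w) for u,v,w in[(555,108,(71,22,5.5)),(597,122,(53,22,5.5)),(610,190,(53,-22,5.5)),(565,178,(71,-22,5.5))]]
D=[('t',up(592,312,180,240,5,400),[-43,0,22]),('s',up(497,262,245,145,6,400),[-43,0,22])]
g=lambda P,L,M:np.concatenate([(proj(c,body(P,l))-m).ravel() for c,m,l in L]+[(proj(c,body(P,cov(P[3],*w)))-m).ravel() for c,m,w in M])
PA=fit(lambda P:g(P,A,C),[480,-110,0,1.8]); PB=fit(lambda P:g(P,D,B),[480,180,0,.6])
F=[('t',up(u,v,308,335,10,0,375),l) for u,v,l in[(138,432,(12.5,14,8)),(291,443,(12.5,-14,8)),(277,582,(-12.5,-14,8)),(126,570,(-12.5,14,8))]]
F+=[('s',up(u,v,215,250,10,400,375),l) for u,v,l in[(500,483,(-12.5,14,8)),(642,472,(12.5,14,8))]]
PF=fit(lambda P:g(P,F,[]),[350,-20,0])
for P in(PA,PB): print('pad',body(P,cov(P[3],62,0,5.5)).round(1),'shut',body(P,cov(0,62,0,5.5)).round(1),'seat',body(P,[0,0,10]).round(1))
E
```

```text
[ 5.87985e+02 -1.15878e+02 -3.40000e-02  1.72200e+00] res [[1.1, 0.6], [-0.2, 0.6], [0.9, 0.5], [-0.3, 0.5], [0.7, -0.4], [0.8, -0.5], [-0.3, -0.1], [0.6, -0.8], [-0.2, 0.4], [0.4, 0.2], [0.6, -1.3]]
[ 5.56563e+02  1.67760e+02 -6.70000e-02  4.94000e-01] res [[-0.2, -0.1], [0.4, -0.4], [0.0, -0.3], [0.7, -0.1], [0.5, 0.8], [-0.5, 0.9], [-0.9, -0.7], [0.3, -0.3], [1.0, 0.4], [0.1, -0.3]]
[ 4.30224e+02 -2.02930e+01 -8.10000e-02] res [[-0.4, 0.1], [0.3, -0.0], [0.8, 0.6], [-0.1, 0.7], [0.5, -0.2], [0.7, -1.0]]
pad [[ 642.7 -117.8   88.5]] shut [[ 566.  -115.1   33.5]] seat [[ 588.  -115.9   10. ]]
pad [[544.6 168.6  62.2]] shut [[534.6 169.2  33.5]] seat [[556.6 167.8  10. ]]
```

```bash
cat >> h.py <<'E'
from scipy.spatial.transform import Rotation as R
def Rt(psi,tilt): return R.from_euler('z',psi)*R.from_matrix(np.diag([-1.,1,-1]))*R.from_euler('y',-tilt)
def go(pos,psi,tilt,R0=None):
    from plant import get_obs
    o=get_obs(); Rc=R.from_euler('xyz',o['tcp_rot']); T=Rt(psi,tilt)
    rv=(Rc.inv()*T).as_rotvec(); sh=T.inv().apply(np.array(pos)-o['tool_pos'])
    print('turn',(rv/1.5).round(4),'rows',np.ceil(np.linalg.norm(rv)/.124),'shift',(sh/800).round(4),'rows',np.ceil(np.linalg.norm(sh)/41.5),'t',round(o['time'],2),'w',o['grip_width'],'F',np.round(o['contact_force'],1))
E
python3 -c "
from h import *
go([428.5,-20.2,113.7],-.081,.18)"
```

```text
turn [-0.0112 -0.1199 -0.1148] rows 3.0 shift [-0.3959 -0.6279  0.1885] rows 15.0 t 0.1 w 91.82913371487525 F [ 0.7 -0.4 -0. ]
```

```bash
python3 -m inch '[-0.004,-0.04,-0.038,0,0,0,-1,-0.004,-0.04,-0.038,0,0,0,-1,-0.003,-0.04,-0.038,0,0,0,-1, 0,0,0,-0.025,-0.039,0.0118,-1, 0,0,0,-0.025,-0.039,0.0118,-1, 0,0,0,-0.025,-0.039,0.0118,-1, 0,0,0,-0.025,-0.039,0.0118,-1, 0,0,0,-0.025,-0.039,0.0118,-1, 0,0,0,-0.025,-0.039,0.0118,-1, 0,0,0,-0.025,-0.039,0.0118,-1]'; python3 -m inch '[0,0,0,-0.025,-0.039,0.0118,-1, 0,0,0,-0.025,-0.039,0.0118,-1, 0,0,0,-0.025,-0.039,0.0118,-1, 0,0,0,-0.025,-0.039,0.0118,-1, 0,0,0,-0.025,-0.039,0.0118,-1, 0,0,0,-0.025,-0.039,0.0118,-1, 0,0,0,-0.025,-0.039,0.0118,-1, 0,0,0,-0.02,-0.039,0.0118,-1,0,0,0,0,0,0,-1,0,0,0,0,0,0,-1]'; python3 -c "
from h import *
go([428.5,-20.2,113.7],-.081,.18)
go([428.5,-20.2,13.7],-.081,.18)"
```

```text
time: 0.93
tool_pos: [263.1, 276.7, 165.5]
tcp_rot: [3.141, 0.181, 3.06]
contact_force: [1.2, 1.0, -0.7]
grip_width: 91.9
finger_force: 0.0
time: 1.77
tool_pos: [408.9, 14.1, 118.7]
tcp_rot: [3.14, 0.179, 3.054]
contact_force: [-1.2, -0.2, -0.5]
grip_width: 92.0
finger_force: 0.0
turn [ 0.0002 -0.0006 -0.0042] rows 1.0 shift [-0.0263 -0.0407  0.0111] rows 1.0 t 1.77 w 92.02515498535594 F [-1.2 -0.2 -0.5]
turn [ 0.0002 -0.0006 -0.0042] rows 1.0 shift [-0.0039 -0.0407  0.1341] rows 3.0 t 1.77 w 92.02515498535594 F [-1.2 -0.2 -0.5]
```

```bash
python3 -m inch '[0,0,-0.004,-0.013,-0.02,0.0055,-1, 0,0,0,-0.013,-0.02,0.0055,-1, 0,0,0,0.0055,0,0.03,-1, 0,0,0,0.0055,0,0.03,-1,0,0,0,0,0,0,-1,0,0,0,0,0,0,-1]'
python3 - <<'E'
from h import *
from plant import capture
go([428.5,-20.2,13.7],-.081,.18)
t=capture("top")["image"][320:380,280:380,::-1]; s=capture("side")["image"][220:310,190:290,::-1]
cv2.imwrite("pics/c3.png",np.hstack([cv2.resize(t,(400,240),interpolation=2),cv2.resize(s,(400,360),interpolation=2)[:240]]))
s=cv2.resize(s,(400,360),interpolation=2);t=cv2.resize(t,(400,240),interpolation=2)
cv2.imwrite("pics/c3.png",np.hstack([np.vstack([t,t[:120]*0]),s]))
E
```

```text
time: 2.27
tool_pos: [426.9, -16.5, 65.0]
tcp_rot: [3.141, 0.177, 3.067]
contact_force: [-0.9, 0.0, 0.2]
grip_width: 91.9
finger_force: 0.0
turn [ 0.0012 -0.0019  0.004 ] rows 1.0 shift [ 0.0092 -0.0045  0.0635] rows 2.0 t 2.27 w 91.91542756035476 F [-0.9  0.   0.2]
```

View pics/c3.png

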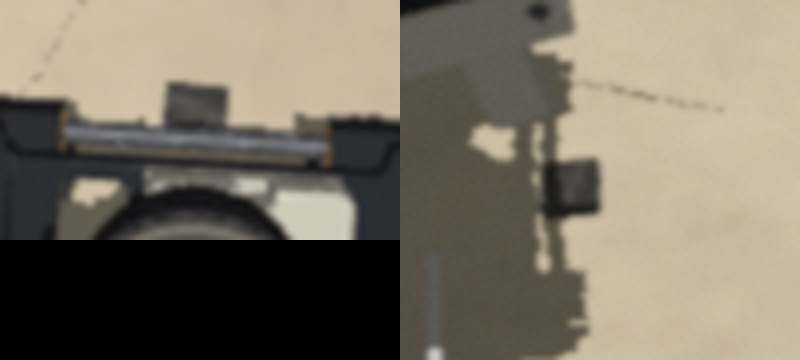

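The face sits centred between the jaws: about x=197 in the crop, with the jaw gap spanning 63–328. I'll descend and grip.

```bash
python3 -m inch '[0,0,0.002,0.003,-0.002,0.02,-1, 0,0,0,0.003,-0.0025,0.02,-1, 0,0,0,0.003,0,0.015,-1, 0,0,0,0,0,0.0085,-1,0,0,0,0,0,0,-1,0,0,0,0,0,0,-1]'; python3 -c "
from h import *
go([428.5,-20.2,13.7],-.081,.18)"
```

```text
time: 2.87
tool_pos: [430.7, -21.4, 15.1]
tcp_rot: [3.141, 0.182, 3.063]
contact_force: [-0.2, 0.5, 1.2]
grip_width: 91.9
finger_force: 0.0
turn [0.0005 0.0012 0.0013] rows 1.0 shift [0.0031 0.0013 0.0012] rows 1.0 t 2.87 w 91.86941993641001 F [-0.2  0.5  1.2]
```

```bash
python3 -m inch '[0,0,0.001,0.003,0.0013,0.0012,-1, 0,0,0,0,0,0,1, 0,0,0,0,0,0,1, 0,0,0,0,0,0,1, 0,0,0,0,0,0,1, 0,0,0,0,0,0,1, 0,0,0,0,0,0,1, 0,0,0,0,0,0,1, 0,0,0,0,0,0,1,0,0,0,0,0,0,1]'; python3 -c "
from h import *
go([428.5,-20.2,73.7],-.081,.18)"
```

```text
time: 3.7
tool_pos: [427.9, -20.3, 12.9]
tcp_rot: [3.141, 0.181, 3.061]
contact_force: [-0.7, -0.8, -0.5]
grip_width: 36.5
finger_force: 0.0
turn [ 0.0006  0.0004 -0.    ] rows 1.0 shift [-0.0143  0.0002 -0.0746] rows 2.0 t 3.7 w 36.48462034417771 F [-0.7 -0.8 -0.5]
```

```bash
python3 -m inch '[0,0,0,0,0,0,1, 0,0,0,0,0,0,1, 0,0,0,0,0,0,1, 0,0,0,0,0,0,1, 0,0,0,0,0,0,1, 0,0,0,0,0,0,1]'; python3 -m inch '[0,0,0,-0.007,0,-0.037,1,0,0,0,-0.007,0,-0.037,1,0,0,0,-0.005,0,-0.026,1,0,0,0,0,0,0,1,0,0,0,0,0,0,1]'
python3 - <<'E'
from h import *
from plant import *
o=get_obs(); P=np.array(o['tool_pos'])
# seat in world PA; face centre at TCP + offset as grasped (face 430.2,-20.3 under TCP 427.9,-20.3, z 12.9 -> bench 0)
PA=(588,-115.9,-.034)
d=body((0,0,PA[2]+.081),[2.3,0,0])[0]
print(o['grip_width'],o['finger_force'])
for z in (60,23.5): go([588-d[0],-115.9-d[1],z],-.034,.18)
cv2.imwrite("pics/c4.png",np.hstack([capture("side")["image"][200:320,190:310,::-1].repeat(3,0).repeat(3,1)]))
E
```

```text
time: 4.2
tool_pos: [427.9, -20.3, 12.9]
tcp_rot: [3.141, 0.181, 3.061]
contact_force: [-0.5, 0.2, -0.1]
grip_width: 1.1
finger_force: 0.0
time: 4.62
tool_pos: [429.2, -20.6, 95.3]
tcp_rot: [3.141, 0.184, 3.061]
contact_force: [0.1, -0.6, -0.0]
grip_width: 0.5
finger_force: 0.0
0.4797338619503018 0.0
turn [-0.0054  0.0024 -0.0307] rows 1.0 shift [-0.1884 -0.1126  0.0792] rows 5.0 t 4.62 w 0.4797338619503018 F [ 0.1 -0.6 -0. ]
turn [-0.0054  0.0024 -0.0307] rows 1.0 shift [-0.1802 -0.1126  0.1241] rows 5.0 t 4.62 w 0.4797338619503018 F [ 0.1 -0.6 -0. ]
```

View pics/c4.png

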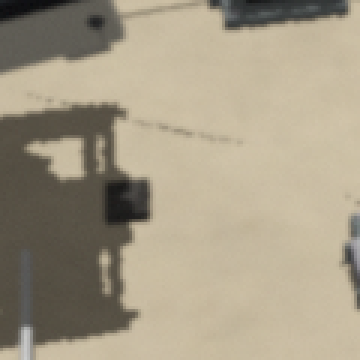

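The jaws closed on nothing, and the face at about (128,200) in this crop hasn't moved. I'll check where the fingertips really show up against the calibration.

Run:
```python
from h import *
from plant import *
o=get_obs(); Rc=R.from_euler('xyz',o['tcp_rot']); tip=np.array(o['tool_pos'])+Rc.apply([0,0,11]); print(tip)
out=[]
for c,n in(('t','top'),('s','side')):
    d=capture(n); im=np.ascontiguousarray(d["image"][:,:,::-1]); print(n,np.abs(d['pose']-CAM[c][1]).max())
    u,v=proj(c,tip)[0]; f=proj(c,[430.2,-20.3,4])[0]; print(u,v,f)
    x,y=int(f[0])-50,int(f[1])-60
    e=cv2.resize(im[y:y+120,x:x+100],None,fx=4,fy=4,interpolation=2)
    cv2.drawMarker(e,(int((u-x+.5)*4),int((v-y+.5)*4)),(0,0,255),0,14,1); cv2.drawMarker(e,(int((f[0]-x+.5)*4),int((f[1]-y+.5)*4)),(0,255,0),1,14,1)
    out.append(e); print(x,y)
cv2.imwrite("pics/c5.png",np.hstack(out))
```

```text
[430.30566528 -20.50519431  83.43444301]
top 0.00043098066956348026
329.33665811654043 352.3547153349495 [328.48981494 347.86734584]
278 287
side 0.0004889915335034578
226.56293317275419 231.41642563518266 [232.91712313 266.43175629]
182 206
```

View pics/c5.png

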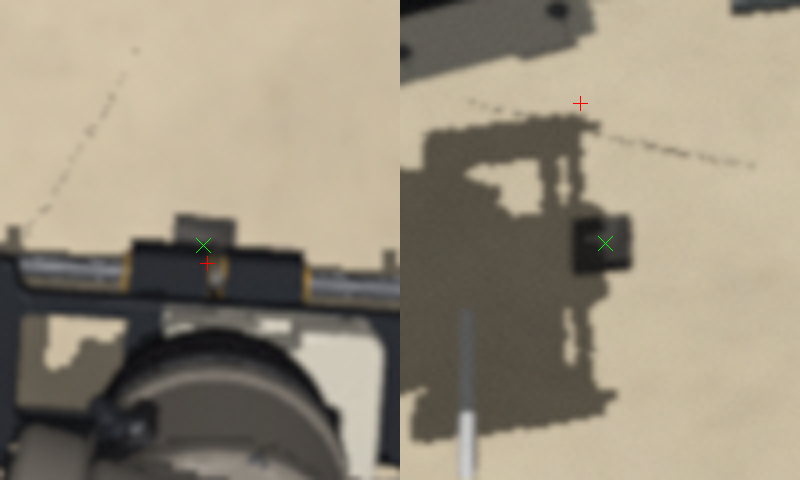

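Run:
```python
from h import *
from plant import *
print(type(finger_overhang))
o=get_obs(); Rc=R.from_euler('xyz',o['tcp_rot']); p=np.array(o['tool_pos'])
im=np.ascontiguousarray(capture("side")["image"][:,:,::-1])
e=cv2.resize(im[60:300,80:340],None,fx=3,fy=3,interpolation=2)[:600]
for k in(11,-8,-55,-100):
    u,v=proj('s',p+Rc.apply([0,0,k]))[0]; print(k,u,v); cv2.drawMarker(e,(int((u-80+.5)*3),int((v-60+.5)*3)),(0,0,255),0,14,1)
cv2.imwrite("pics/c6.png",e)
print(proj('s',[131.6,507.8,194]))
```

```text
<class 'float'>
11 226.1898340202783 231.88338485259342
-8 222.4064210925658 223.22773075549762
-55 212.49351395889784 200.5490813759439
-100 202.18644690356652 176.96867688637624
[[53.25543155 64.46057939]]
```

View pics/c6.png

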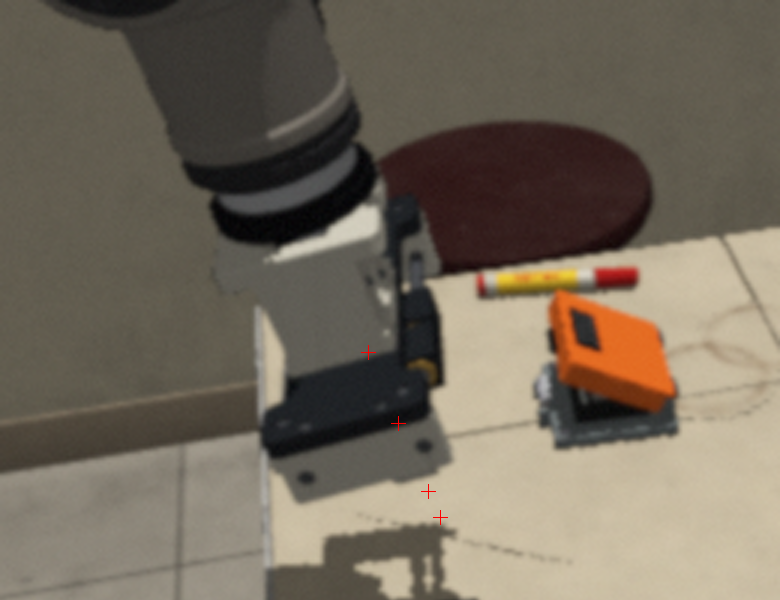

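Run:
```python
from h import *
Rc=R.from_euler('xyz',[3.141,.177,3.067]); p=np.array([426.9,-16.5,65.0])
for y in(46,-46,65,-65):
  for k in (11,-8,-55): print(y,k,proj('s',p+Rc.apply([0,y,k])).round(1),proj('t',p+Rc.apply([0,y,k])).round(1))
```

```text
46 11 [[226.7 226. ]] [[299.  349.9]]
46 -8 [[223.2 217.9]] [[298.4 353.1]]
46 -55 [[214.1 196.6]] [[296.8 361.7]]
-46 11 [[229.1 262.6]] [[354.4 353.2]]
-46 -8 [[225.3 254.3]] [[355.1 356.4]]
-46 -55 [[215.4 232.5]] [[356.8 365.2]]
65 11 [[226.3 219.2]] [[287.6 349.2]]
65 -8 [[222.8 211.1]] [[286.7 352.4]]
65 -55 [[213.8 189.9]] [[284.4 360.9]]
-65 11 [[229.7 271. ]] [[365.9 353.8]]
-65 -8 [[225.8 262.7]] [[366.8 357.1]]
-65 -55 [[215.7 240.8]] [[369.2 365.9]]
```

```bash
python3 -m inch '[0,0,0,0,0,0,-1,0,0,0,0,0,0,-1,0,0,0,0,0,0,-1,0,0,0,0,0,0,-1,0,0,0,0,0,0,-1,0,0,0,0,0,0,-1,0,0,0,0,0,0,-1,0,0,0,0,0,0,-1]'
python3 - <<'E'
from h import *
from plant import *
o=get_obs(); Rc=R.from_euler('xyz',o['tcp_rot']); p=np.array(o['tool_pos'])
im=np.ascontiguousarray(capture("side")["image"][:,:,::-1])
e=cv2.resize(im[120:300,130:330],None,fx=4,fy=4,interpolation=2)[:600]
w=o['grip_width']/2; print(w)
for s in(1,-1):
  for k in(11,-8,-55):
    u,v=proj('s',p+Rc.apply([0,s*w,k]))[0]; cv2.drawMarker(e,(int((u-130+.5)*4),int((v-120+.5)*4)),(0,0,255) if s>0 else (255,0,0),0,14,1)
cv2.imwrite("pics/c7.png",e)
E
```

```text
time: 5.48
tool_pos: [428.5, -20.4, 94.4]
tcp_rot: [3.141, 0.181, 3.061]
contact_force: [0.2, 0.0, 0.0]
grip_width: 49.1
finger_force: 0.0
24.55347916659685
```

View pics/c7.png

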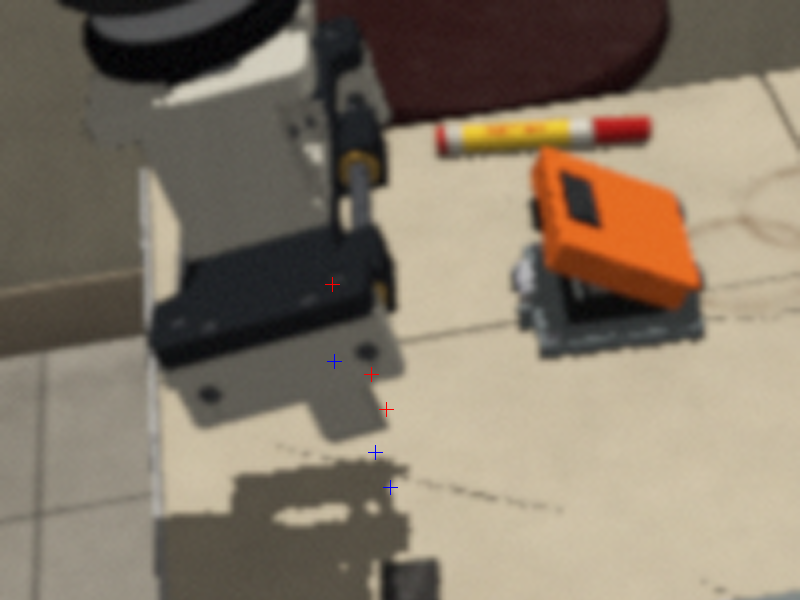

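The fingertips appear well above the place the reading puts them: the near tip is at (359,432) in the crop, against an expected (391,487). I'll feel for the bench gently with the jaws open.

```bash
python3 -m inch '[0,0,0,0.0065,0,0.033,-1,0,0,0,0.0065,0,0.033,-1,0,0,0,0.005,0,0.028,-1,0,0,0,0,0,0,-1,0,0,0,0,0,0,-1]'
python3 - <<'E'
from h import *
from plant import *
go([427.9,-20.4,8],-.081,.18)
im=capture("side")["image"]; cv2.imwrite("pics/low_s.png",im[:,:,::-1])
im=capture("top")["image"]; cv2.imwrite("pics/low_t.png",im[:,:,::-1])
E
python3 -m inch '[0,0,0,0.0009,0,0.0045,-1,0,0,0,0,0,0,-1,0,0,0,0,0,0,-1]'
```

```text
time: 5.95
tool_pos: [427.1, -20.1, 17.2]
tcp_rot: [3.14, 0.178, 3.06]
contact_force: [-0.2, -0.6, -0.4]
grip_width: 86.8
finger_force: 0.0
turn [ 0.0009 -0.0015 -0.0001] rows 1.0 shift [ 0.0011 -0.0003  0.0115] rows 1.0 t 5.95 w 86.79929088204558 F [-0.2 -0.6 -0.4]
time: 6.3
tool_pos: [428.2, -20.4, 14.8]
tcp_rot: [3.141, 0.182, 3.061]
contact_force: [-0.5, -0.5, 0.4]
grip_width: 91.9
finger_force: 0.0
```

```bash
python3 -m inch '[0,0,0,0.0007,0,0.004,-1,0,0,0,0,0,0,-1]' | grep -E 'pos|cont';python3 -m inch '[0,0,0,0.0007,0,0.004,-1,0,0,0,0,0,0,-1]' | grep -E 'pos|cont'
```

```text
tool_pos: [427.8, -20.3, 10.8]
contact_force: [-0.6, 0.6, 0.8]
tool_pos: [427.6, -20.2, 7.2]
contact_force: [-0.1, -0.2, -0.9]
```

```bash
for i in 1 2 3 ; do echo; done; python3 -m inch '[0,0,0,0.0007,0,0.004,-1,0,0,0,0,0,0,-1]' | grep -E 'pos|cont';python3 -m inch '[0,0,0,0.0007,0,0.004,-1,0,0,0,0,0,0,-1]' | grep -E 'pos|cont';python3 -m inch '[0,0,0,0.0007,0,0.004,-1,0,0,0,0,0,0,-1]' | grep -E 'pos|cont'
```

```text
tool_pos: [427.6, -20.2, 3.9]
contact_force: [-0.1, -0.5, -0.9]
tool_pos: [427.6, -20.2, 0.6]
contact_force: [-0.9, -0.1, 0.4]
tool_pos: [427.7, -20.2, -2.6]
contact_force: [-1.0, 0.4, -0.6]
```

```bash
python3 -m inch '[0,0,0,0.0011,0,0.006,-1,0,0,0,0,0,0,-1]' | grep -E 'pos|cont';python3 -m inch '[0,0,0,0.0009,0,0.005,-1,0,0,0,0,0,0,-1]' | grep -E 'pos|cont';python3 -m inch '[0,0,0,0.0009,0,0.005,-1,0,0,0,0,0,0,-1]' | grep -E 'pos|cont'
```

```text
tool_pos: [427.6, -20.2, -7.6]
contact_force: [-0.2, -0.0, 0.4]
tool_pos: [427.6, -20.2, -11.6]
contact_force: [0.3, -0.9, 0.4]
tool_pos: [427.7, -20.2, -15.6]
contact_force: [0.0, 0.5, 0.5]
```

```bash
for k in; do :; done; python3 -m inch '[0,0,0,0.0007,0,0.004,-1,0,0,0,0,0,0,-1]' | grep -E 'pos|cont';python3 -m inch '[0,0,0,0.0007,0,0.004,-1,0,0,0,0,0,0,-1]' | grep -E 'pos|cont'; python3 -m inch '[0,0,0,0.0005,0,0.003,-1,0,0,0,0,0,0,-1]' | grep -E 'pos|cont'; python3 -c "
from plant import *; import cv2
print(get_obs()['joint_positions'])
for n in('side','top'): cv2.imwrite('pics/low2_%s.png'%n,capture(n)['image'][:,:,::-1])"
```

```text
tool_pos: [428.2, -20.3, -18.6]
contact_force: [-1.1, 0.4, 1.3]
tool_pos: [428.4, -20.3, -19.7]
contact_force: [-11.2, 0.5, 40.2]
tool_pos: [428.5, -20.3, -20.0]
contact_force: [-19.2, 0.5, 62.5]
[-0.25192398  0.47364919  2.20288183  0.11207432  0.2872993  -1.84696404]
```

```bash
python3 -m inch '[0,0,0,-0.0015,0,-0.009,-1,0,0,0,0,0,0,-1]' | grep -E 'pos|cont'
python3 - <<'E'
from h import *
im=cv2.imread("pics/low2_side.png"); x0,y0,k=190,200,6
e=cv2.resize(im[y0:y0+100,x0:x0+75],None,fx=k,fy=k,interpolation=2)
def mk(p,c,t=0):
    u,v=proj('s',p)[0]; cv2.drawMarker(e,(int((u-x0+.5)*k),int((v-y0+.5)*k)),c,t,10,1)
for X in range(390,451,10):
    for y,c in((-85,(255,0,0)),(-66,(0,0,255)),(26,(0,0,255)),(45,(255,0,0))): mk([X,y,0],c,0 if X!=430 else 1)
for l in[(12.5,14,8),(12.5,-14,8),(-12.5,-14,8),(-12.5,14,8)]: mk(body([430.2,-20.3,-.081],l),(0,255,0),1)
t=cv2.imread("pics/low2_top.png")[310:385,290:365]
e2=cv2.resize(t,None,fx=4.5,fy=4.5,interpolation=2)
e2=np.vstack([e2,np.zeros((600-e2.shape[0],e2.shape[1],3),np.uint8)])
cv2.imwrite("pics/c8.png",np.hstack([e,e2]))
E
```

```text
tool_pos: [429.1, -20.5, -14.4]
contact_force: [-0.2, -0.6, -0.9]
```

View pics/c8.png

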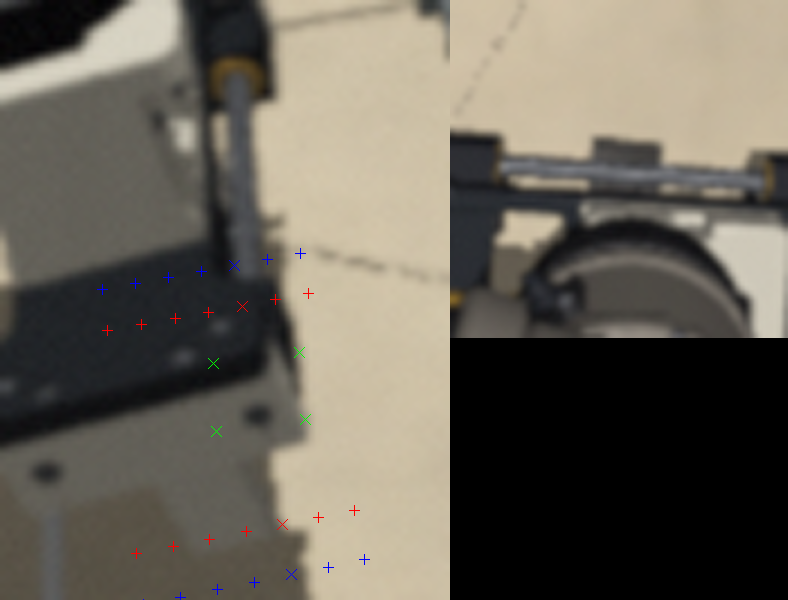

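c8 shows the near fingertip on the bench, spanning about (195,547) to (280,525), so x is roughly 406–429. The jaws touched with the reading at z=-18.8. The reading is therefore about 31 mm low and 12.5 mm too far in x, and y agrees. I'll grasp with those corrections.

```bash
python3 -m inch '[0,0,0,-0.008,0,0.003,-1,0,0,0,-0.0075,0,0.003,-1,0,0,0,0,0,0,-1,0,0,0,0,0,0,-1]'; python3 -c "
from h import *
go([441.5,-20.3,-17],-.081,.18)"
```

```text
time: 8.73
tool_pos: [442.3, -21.6, -18.6]
tcp_rot: [3.141, 0.18, 3.061]
contact_force: [0.9, -0.1, 1.0]
grip_width: 91.6
finger_force: 0.9
turn [ 0.0007 -0.0001  0.0001] rows 1.0 shift [ 0.0008  0.0015 -0.0022] rows 1.0 t 8.73 w 91.63025993130955 F [ 0.9 -0.1  1. ]
```

```bash
python3 -m inch '[0,0,0,0.001,0.0015,-0.0015,-1, 0,0,0,0,0,0,1, 0,0,0,0,0,0,1, 0,0,0,0,0,0,1, 0,0,0,0,0,0,1, 0,0,0,0,0,0,1, 0,0,0,0,0,0,1, 0,0,0,0,0,0,1, 0,0,0,0,0,0,1,0,0,0,0,0,0,1]'; python3 -m inch '[0,0,0,0,0,0,1,0,0,0,0,0,0,1,0,0,0,0,0,0,1,0,0,0,0,0,0,1]'
```

```text
time: 9.57
tool_pos: [440.5, -20.1, -17.2]
tcp_rot: [3.14, 0.179, 3.061]
contact_force: [-0.1, 1.3, 0.5]
grip_width: 36.5
finger_force: 0.0
time: 9.9
tool_pos: [440.5, -20.1, -17.2]
tcp_rot: [3.14, 0.179, 3.061]
contact_force: [0.8, 0.5, 0.8]
grip_width: 27.5
finger_force: 29.9
```

```bash
python3 -m inch '[0,0,0,-0.006,0,-0.034,1,0,0,0,-0.006,0,-0.034,1,0,0,0,-0.006,0,-0.034,1,0,0,0,0,0,0,1,0,0,0,0,0,0,1]'
python3 - <<'E'
from h import *
from plant import *
Rc=R.from_euler('xyz',[-3.14,0,2.888]);p=np.array([131.6,507.8,205])
for k in(46,50,-46,-50): print(k,proj('s',p+Rc.apply([0,k,11])).round(1),proj('s',p+Rc.apply([0,k,11])+[-12,0,31]).round(1))
im=cv2.imread("pics/side0.png"); g=im[0:75,0:80].astype(int); m=(g.max(2)<70)|((abs(g-g.mean(2,keepdims=True)).max(2)<6)&(g.mean(2)>110))
for r in range(24,75,3): print(r,' '.join('%3d'%int(x) for x in g[r,8:80:4].mean(1)))
for n in('side','top'): cv2.imwrite('pics/lift_%s.png'%n,capture(n)['image'][:,:,::-1])
go([598.3,-115.7,60],-.034,.18)
E
```

```text
time: 10.32
tool_pos: [441.1, -20.4, 66.9]
tcp_rot: [3.141, 0.183, 3.061]
contact_force: [-0.2, 0.3, -0.2]
grip_width: 27.5
finger_force: 29.9
46 [[61.7 56.5]] [[50.8 43.1]]
50 [[62.4 55.8]] [[51.6 42.4]]
-46 [[44.2 73. ]] [[32.1 59. ]]
-50 [[43.4 73.7]] [[31.2 59.7]]
24  80  80  79  80  65  56  74  12  51  74  11   7  67  80  80  80  80  80
27  81  78  79  79  79  75  78  57  82  81  14   9  53  73  78  81  82  81
30  80  79  81  80  80  77  77  75  81  81  34  10  30  67  80  81  82  81
33  78  78  74  77  77  76  70  82  82  81  69  13  12  69  81  81  83  80
36  80  79  78  78  79  77  68  79  81  81  80  10  10  65  83  80  83  83
39  81  81  81  81  78  80  69  80  80  82  82  25  11  52  82  82  82  82
42  80  80  79  74  78  78  74  67  81  82  81  60  33  38  82  81  82  82
45  77  79  81  81  78  80  80  70  81  83  82  84  82  83  81  80  82  81
48  79  82  83  82  77  81  79  71  79  83  83  82  83  83  81  81  82  81
51  81  80  81  81  79  79  79  74  71  81  82  82  84  82  82  81  81  83
54  80  82  82  81  81  77  79  77  69  82  84  82  85  83  81  84  82  83
57  78  81  79  81  81  76  70  71  71  82  83  83  82  83  82  82  82  83
60  80  81  82  80  84  80  83  82  81  82  83  82  82  80  83  83  83  84
63  81  81  80  78  83  82  82  84  83  82  84  82  83  83  82  85  83  83
66  79  81  79  79  84  81  80  81  83  81  83  84  82  82  83  82  83  83
69  79  81  81  80  82  82  81  81  82  83  80  82  81  82  84  83  83  84
72  80  80  80  81  79  83  82  83  83  84  83  82  85  82  81  82  83  84
turn [-0.0047 -0.0012 -0.0309] rows 1.0 shift [-0.198  -0.1128  0.0424] rows 5.0 t 10.42 w 27.276417138631878 F [-0.5 -0.1 -0.6]
```

The start picture shows the same world offset of about (-12, 0, +31): its tips are at (52,43) and (35,58). So the offset is constant. I'll carry the face over the seat.

```bash
python3 -m inch '[-0.005,-0.001,-0.031,0,0,0,1, 0,0,0,-0.033,-0.0188,0.007,1, 0,0,0,-0.033,-0.0188,0.007,1, 0,0,0,-0.033,-0.0188,0.007,1, 0,0,0,-0.033,-0.0188,0.007,1, 0,0,0,-0.033,-0.0188,0.007,1, 0,0,0,-0.033,-0.0188,0.007,1,0,0,0,0,0,0,1,0,0,0,0,0,0,1,0,0,0,0,0,0,1]'; python3 -c "
from h import *
go([598.3,-115.2,25],-.034,.18)"
```

```text
time: 11.25
tool_pos: [597.2, -115.1, 58.9]
tcp_rot: [3.14, 0.177, 3.107]
contact_force: [-0.8, -0.3, -0.4]
grip_width: 27.2
finger_force: 29.9
turn [ 0.0011 -0.0023 -0.0001] rows 1.0 shift [ 0.0062 -0.      0.042 ] rows 1.0 t 11.25 w 27.154140151934364 F [-0.8 -0.3 -0.4]
```

```bash
python3 -m inch '[0,-0.001,0,0.003,0,0.021,1,0,0,0,0.003,0,0.021,1,0,0,0,0,0,0,1,0,0,0,0,0,0,1]'
python3 - <<'E'
from h import *
from plant import *
go([598.3,-115.2,-7.2],-.034,.18)
g=capture("side")["image"].astype(int)
# expected face position (bottom z = tcp+17.2) and ribs, compare dark face pixels in side view
o=get_obs(); t=np.array(o['tool_pos']); c=t+[-10.3,-.7,17.2]; print(c)
print(proj('s',body((c[0],c[1],-.034),[[12.5,14,c[2]+8],[12.5,-14,c[2]+8],[12.5,-14,c[2]],[-12.5,-14,c[2]]])).round(1).tolist())
r0=int(proj('s',c)[0][1]);c0=int(proj('s',c)[0][0]); print(c0-14,r0)
for r in range(r0-12,r0+14,2): print(r,' '.join('%3d'%x for x in g[r,c0-14:c0+20].mean(1)))
E
```

```text
time: 11.58
tool_pos: [598.6, -114.9, 26.1]
tcp_rot: [3.14, 0.179, 3.108]
contact_force: [-0.2, -0.7, -0.1]
grip_width: 27.2
finger_force: 29.9
turn [ 0.0009 -0.0007  0.0003] rows 1.0 shift [ 0.0078 -0.0004  0.041 ] rows 1.0 t 11.58 w 27.213690585402645 F [-0.2 -0.7 -0.1]
[ 589.25580562 -116.0030447    44.41023413]
[[343.4, 259.2], [348.1, 271.4], [348.0, 275.1], [332.4, 277.8]]
323 270
258  35  36  36  38  40  37  35  37  36  37  38  38  39  37  37  39  37  35  38  36  38  38  37  40  37  36  37  38  36  38  38  37  39  49
260  35  37  36  35  38  37  37  37  38  36  37  37  38  36  39  38  36  37  35  38  38  36  39  36  38  37  37  40  38  40  40  46  42  38
262  41  48  52  47  37  37  37  37  36  35  34  36  36  38  37  37  38  38  35  38  37  40  38  40  40  41  40  36  31  31  26  23  21  17
264  49  61  64  55  41  38  36  38  44  49  53  55  48  40  38  38  37  39  41  41  39  34  30  28  22  22  19  20  16  16  19  19  16  23
266  39  40  40  40  38  38  37  40  46  54  57  53  46  36  33  31  28  26  22  21  20  17  16  19  21  15  19  24  28  37  46  58  67  78
268  39  4
[... 409 characters left out ...]

274  22  25  32  38  47  55  65  80  85  90  93  96  98  96  99  97  97  98  98  97  99  96  98  98  98  99  98  98  97  97  98  99  98  98
276  81  83  85  92  94  95  94  96  97  97  99  97  98  98  98  99  97  98  99  98  97  97  98  97  99  98  98  99  99 100  99  97  98  98
278  97  98  95  85  76  70  64  67  83  95  98  96  98  97  98 100  99  98 100  98  97  98  98  97  98  98  99 100  99  99  97  90  83  77
280  97  96  85  65  50  43  44  60  78  93  98  97  99  98  98  99  97  96  98  98  97  98 100 106 105  89  82  99 120 124 104  75  59  52
282  95  99  96  95  86  74  70  80  92  99  99  97  98  98  96  96  92  88  81  72  64  61  92 155 185 146  73  66 107 134 131 106  74  56
```

```bash
python3 -m inch '[0,0,0,0.0037,0,0.019,1,0,0,0,0.0035,0,0.019,1,0,0,0,0,0,0,1,0,0,0,0,0,0,1]'; python3 -c "
from h import *
for i in range(3):go([598.3,-115.2,-7.2],-.034,.18)"
```

```text
time: 11.97
tool_pos: [599.8, -115.7, -3.4]
tcp_rot: [3.141, 0.182, 3.108]
contact_force: [0.2, -0.9, -0.0]
grip_width: 27.2
finger_force: 29.9
turn [0.0003 0.0012 0.0002] rows 1.0 shift [0.0028 0.0005 0.0044] rows 1.0 t 11.97 w 27.16623280500825 F [ 0.2 -0.9 -0. ]
turn [0.0003 0.0012 0.0002] rows 1.0 shift [0.0028 0.0005 0.0044] rows 1.0 t 11.97 w 27.16623280500825 F [ 0.2 -0.9 -0. ]
turn [0.0003 0.0012 0.0002] rows 1.0 shift [0.0028 0.0005 0.0044] rows 1.0 t 11.97 w 27.16623280500825 F [ 0.2 -0.9 -0. ]
```

```bash
python3 -m inch '[0,0,0,0.0015,0.0003,0.0022,1,0,0,0,0,0,0,1,0,0,0,0,0,0,1]'|grep -E 'pos|con'; python3 -m inch '[0,0,0,0.0008,0,0.0015,1,0,0,0,0,0,0,1,0,0,0,0,0,0,1]'|grep -E 'pos|con'
```

```text
tool_pos: [599.7, -115.7, -4.8]
contact_force: [0.4, -0.3, -0.4]
tool_pos: [598.8, -115.6, -6.9]
contact_force: [-0.6, -0.8, -0.8]
```

```bash
python3 -m inch '[0,0,0,0.0004,0,0.001,1,0,0,0,0,0,0,1,0,0,0,0,0,0,1]'|grep -E 'pos|con'; python3 -m inch '[0,0,0,0.0002,0,0.001,1,0,0,0,0,0,0,1,0,0,0,0,0,0,1]'|grep -E 'pos|con'
```

```text
tool_pos: [598.9, -115.6, -7.2]
contact_force: [-1.9, 0.3, 5.8]
tool_pos: [599.0, -115.6, -7.3]
contact_force: [-4.2, 0.2, 10.9]
```

Contact came at the seat height (−7.1, against −3 on a rib). I'll release and rise.

```bash
python3 -m inch '[0,0,0,0,0,0,-1,0,0,0,0,0,0,-1,0,0,0,0,0,0,-1,0,0,0,0,0,0,-1,0,0,0,0,0,0,-1,0,0,0,0,0,0,-1]'; python3 -m inch '[0,0,0,-0.007,0,-0.034,-1,0,0,0,-0.007,0,-0.034,-1,0,0,0,-0.007,0,-0.034,-1,0,0,0,-0.007,0,-0.034,-1,0,0,0,0,0,0,-1]'; python3 -m inch '[0,0,0,0.05,0,0,1,0,0,0,0.05,0,0,1,0,0,0,0.05,0,0,1,0,0,0,0.05,0,0,1,0,0,0,0,0,0,1]'
python3 - <<'E'
from h import *
from plant import *
t=capture("top")["image"]; s=capture("side")["image"]
for n,im in(('top',t),('side',s)): cv2.imwrite(f'pics/placed_{n}.png',im[:,:,::-1])
b=cv2.imread('pics/side0.png')[:,:,::-1]
# changed pixels in seat area vs start
for n,im,c in(('top',t,'t'),('side',s,'s')):
    b=cv2.imread(f'pics/{n}0.png')[:,:,::-1]
    p=proj(c,[588,-115.9,14])[0].astype(int); print(n,p)
    g=im.astype(int).mean(2); d=abs(g-b.mean(2))
    for r in range(p[1]-14,p[1]+15,2): print(r,' '.join('%3d'%x for x in g[r,p[0]-16:p[0]+17]))
E
```

```text
time: 13.47
tool_pos: [598.8, -115.6, -8.6]
tcp_rot: [3.142, 0.183, 3.108]
contact_force: [-0.7, 0.1, 2.2]
grip_width: 62.4
finger_force: 1.3
time: 13.88
tool_pos: [604.0, -116.7, 108.1]
tcp_rot: [-3.139, 0.191, 3.108]
contact_force: [1.4, 0.1, 0.7]
grip_width: 91.0
finger_force: 0.0
time: 14.3
tool_pos: [432.6, -106.1, 69.3]
tcp_rot: [3.135, 0.168, 3.107]
contact_force: [0.2, 0.6, -0.7]
grip_width: 62.8
finger_force: 0.0
top [380 256]
242 140 144 145 144 145 145 146 146 146 146 145 145 146 146 146 146 146 146 147 147 146 146 146 147 146 145 144 144 144 144 144 146 146
244  56  50  51  51  50  51  51  51  51  48  51  51  51  50  51  51  50  51  50  51  50  51  52  54  62  69  71  71  71  71  73  79  84
246  41  33  33  33  33  33  33  32  35  74 139 174 176 171 170 170 170 169 169 170 175 181 175 140  81  38  32  32  32  34  33  32  32
248  35  34  34  34  34  35  34  33  33  41  64  79  82  83  84  85  87  91  94  96 101 104 104  86  52  34  32  34  33  34  33  33  33
250  34  33  33  33  34  34  34  34  33  39  54  61  62  60  57  55  56  55  54  54  52  52  55  57  55  47  36  33 
[... 2734 characters left out ...]
 129 124  74  45  70
289 121  85  42  28  32  81 154 179 139  66  43  56  60  61  54  52  48  48  44  43  39  37  34  33  33  32  28  34  45  43  33  29  41
291 129 103  62  32  27  42  82 120 108  59  31  33  33  31  32  28  27  26  25  24  25  27  28  28  27  27  25  27  27  26  26  27  32
293 136 130  98  52  30  26  30  35  36  29  28  27  27  27  25  28  27  27  29  27  26  27  27  26  28  28  26  26  26  25  25  26  28
295 138 136 121  86  43  26  27  27  28  26  29  29  27  26  25  26  27  26  25  25  27  26  28  26  29  25  25  28  29  25  27  26  26
297 140 137 131 108  67  36  29  26  28  28  28  26  27  25  27  27  26  26  26  26  26  28  25  27  28  27  27  29  30  33  37  45  52
```

The face sits between the ribs: its rows 249–264 lie between ribs at 246 and 266, and its columns are centred 381 against 380.5. Next I'll plan the cover sweep, with the tool vertical and the jaws shut.

```bash
cat >> h.py <<'E'
OFF=np.array([13,0,-20.5]); PA=(588.0,-115.9,-.034); PB=(556.6,167.8,-.067)
def rep(P,x,y,z): return body(P,[x,y,z])[0]+OFF   # reported TCP for tip centre at keeper x,y,z (vertical tool)
def plan(P,pts):
    from plant import get_obs
    T=Rt(P[2],0); q=np.array(get_obs()['tool_pos'])
    for p in pts: r=rep(P,*p); print(np.round(p,1),r.round(1),'sh',(T.inv().apply(r-q)/800).round(4)); q=r
E
python3 - <<'E'
from h import *
go(rep(PA,-60,0,130),PA[2],0)
plan(PA,[(-60,0,130),(85,0,130),(85,0,88)]+[(c[0]+12,0,min(c[2],88)) for c in [cov(t,70,5) for t in np.arange(1.3,.1,-.13)]])
E
```

```text
turn [ 0.0006  0.1202 -0.0007] rows 2.0 shift [-0.124  -0.0006 -0.046 ] rows 3.0 t 14.4 w 55.14739735826774 F [1.3 0.6 0.3]Traceback (most recent call last):
  File "<stdin>", line 3, in <module>
TypeError: cov() missing 1 required positional argument: 'h'
```

```bash
python3 -m inch '[0,0.06,0,0,0,0,1,0,0.06,0,0,0,0,1,0,0,0,-0.01,0,-0.05,1,0,0,0,-0.04,0,0,1,0,0,0,-0.04,0,0,1,0,0,0,-0.035,0,0,1,0,0,0,0,0,0,1,0,0,0,0,0,0,1]'
python3 - <<'E'
from h import *
plan(PA,[(85,0,130),(85,0,88)]+[(c[0]+12,0,min(c[2],88)) for c in [cov(t,70,0,5) for t in np.arange(1.3,.1,-.13)]])
E
```

```text
time: 15.07
tool_pos: [545.2, -113.7, 112.9]
tcp_rot: [-3.142, 0.003, 3.109]
contact_force: [-0.8, 1.1, 0.2]
grip_width: 2.5
finger_force: 0.0
[ 85   0 130] [ 686.  -118.8  109.5] sh [-0.1761 -0.0004  0.0043]
[85  0 88] [ 686.  -118.8   67.5] sh [0.     0.     0.0525]
[38.1  0.  88. ] [ 639.1 -117.2   67.5] sh [0.0586 0.     0.    ]
[29.3  0.  88. ] [ 630.3 -116.9   67.5] sh [ 0.011 -0.     0.   ]
[20.9  0.  88. ] [ 621.9 -116.6   67.5] sh [ 0.0105 -0.      0.    ]
[13.   0.  86.3] [ 614.  -116.3   65.8] sh [0.0099 0.     0.0021]
[ 5.8  0.  80.8] [ 606.7 -116.1   60.3] sh [0.009  0.     0.0069]
[-0.7  0.  74.3] [ 600.3 -115.9   53.8] sh [ 0.0081 -0.      0.0081]
[-6.3  0.  67.1] [ 594.7 -115.7   46.6] sh [0.007 0.    0.009]
[-10.8   0.   59.2] [ 590.2 -115.5   38.7] sh [0.0057 0.     0.0099]
[-14.4   0.   50.8] [ 586.6 -115.4   30.3] sh [0.0044 0.     0.0105]
[-16.8   0.   42. ] [ 584.2 -115.3   21.5] sh [ 0.003 -0.     0.011]
```

```bash
python3 -m inch '[0,0,0,-0.045,0,0,1,0,0,0,-0.045,0,0,1,0,0,0,-0.045,0,0,1,0,0,0,-0.041,0,0.002,1,0,0,0,0,0,0.028,1,0,0,0,0,0,0.027,1,0,0,0,0,0,0,1,0,0,0,0,0,0,1]'; python3 -c "
from h import *
plan(PA,[(85,0,88),(38,0,88)])"
```

```text
time: 15.73
tool_pos: [682.8, -118.2, 67.0]
tcp_rot: [3.141, -0.002, 3.108]
contact_force: [-0.9, 0.0, 0.9]
grip_width: 0.1
finger_force: 0.0
[85  0 88] [ 686.  -118.8   67.5] sh [-0.0039 -0.0006 -0.0006]
[38  0 88] [ 639.  -117.2   67.5] sh [ 0.0588 -0.      0.    ]
```

```bash
python3 -m inch '[0,0,0,0.011,0,0,1,0,0,0,0.011,0,0,1,0,0,0,0.011,0,0,1,0,0,0,0.011,0,0,1,0,0,0,0.011,0,0,1,0,0,0,0.011,0,0,1,0,0,0,0.0105,0,0,1,0,0,0,0,0,0,1]'
python3 - <<'E'
from h import *
from plant import *
s=capture("side")["image"].astype(int); t=capture("top")["image"].astype(int)
for c,im in(('s',s),('t',t)):
    m=((im[:,:,2]>im[:,:,0]+40)&(im[:,:,2]>im[:,:,1]+30)).astype(np.uint8)
    m[:150]=0
    if c=='s': m[300:]=0;m[:,:320]=0
    else: m[:,430:]=0
    ys,xs=np.nonzero(m); print(c,len(xs),xs.min(),xs.max(),ys.min(),ys.max())
for th in(1.0,1.15,1.3,1.5,1.72): 
    P=body(PA,[cov(th,77,y,h) for y in(44,-44) for h in(4,-11)]+[cov(th,0,y,4) for y in(44,-44)]); print(th,proj('s',P).round(0).astype(int).tolist(),proj('t',P).round(0).astype(int).tolist())
E
```

```text
time: 16.4
tool_pos: [622.5, -116.7, 70.6]
tcp_rot: [-3.141, 0.004, 3.107]
contact_force: [0.8, -0.4, 0.2]
grip_width: 0.1
finger_force: 0.0
s 940 332 604 150 299
t 113 370 413 247 253
1.0 [[331, 228], [324, 233], [346, 266], [338, 272], [356, 254], [372, 292]] [[360, 251], [359, 259], [414, 252], [413, 260], [357, 231], [407, 232]]
1.15 [[338, 225], [329, 229], [353, 263], [344, 267], [356, 254], [372, 292]] [[360, 244], [359, 253], [415, 245], [414, 254], [357, 231], [407, 232]]
1.3 [[345, 222], [336, 225], [361, 260], [351, 263], [356, 254], [372, 292]] [[360, 237], [360, 247], [415, 238], [415, 248], [357, 231], [407, 232]]
1.5 [[354, 220], [345, 222], [371, 257], [361, 259], [356, 255], [372, 293]] [[360, 228], [360, 237], [415, 229], [415, 238], [357, 231], [407, 232]]
1.72 [[364, 219], [355, 219], [382, 256], [373, 257], [356, 255], [372, 293]] [[360, 217], [360, 226], [415, 218], [415, 227], [357, 231], [407, 232]]
```

The blue cover is following, and its lowest blue row of 253 in the top view gives about 1.15 rad. I'll continue along the arc.

```bash
python3 -m inch '[0,0,0,0.0105,0,0.005,1,0,0,0,0.009,0,0.009,1,0,0,0,0.008,0,0.009,1,0,0,0,0.007,0,0.009,1,0,0,0,0.006,0,0.010,1,0,0,0,0.0045,0,0.0105,1,0,0,0,0,0,0,1,0,0,0,0,0,0,1]'
python3 - <<'E'
from h import *
from plant import *
t=capture("top")["image"].astype(int)
m=((t[:,:,2]>t[:,:,0]+40)&(t[:,:,2]>t[:,:,1]+30)); m[:200]=0; m[:,425:]=0
ys,xs=np.nonzero(m); print(len(xs),xs.min(),xs.max(),ys.min(),ys.max())
for th in(.2,.3,.4,.5,.6): print(th,proj('t',body(PA,[cov(th,77,y,h) for y in(44,-44) for h in(4,-11)])).round(0).tolist())
plan(PA,[(-16.8,0,42),(-22,0,36)])
E
```

```text
time: 17.17
tool_pos: [587.1, -115.1, 25.5]
tcp_rot: [3.141, 0.001, 3.108]
contact_force: [0.6, 0.0, -0.7]
grip_width: 0.5
finger_force: 0.0
96 369 406 274 277
0.2 [[357.0, 275.0], [357.0, 277.0], [409.0, 276.0], [408.0, 278.0]]
0.3 [[358.0, 274.0], [357.0, 277.0], [410.0, 275.0], [408.0, 278.0]]
0.4 [[358.0, 272.0], [357.0, 275.0], [411.0, 273.0], [409.0, 276.0]]
0.5 [[358.0, 269.0], [358.0, 274.0], [411.0, 270.0], [410.0, 275.0]]
0.6 [[358.0, 266.0], [358.0, 272.0], [412.0, 267.0], [411.0, 273.0]]
[-16.8   0.   42. ] [ 584.2 -115.3   21.5] sh [ 0.0042 -0.0002  0.0056]
[-22   0  36] [ 579.  -115.2   15.5] sh [ 0.0065 -0.      0.0075]
```

```bash
python3 -m inch '[0,0,0,0.005,0,0.004,1,0,0,0,0.004,0,0.004,1,0,0,0,0,0,0.002,1,0,0,0,0,0,0,1,0,0,0,0,0,0,1]'|grep -E 'pos|con'; python3 -m inch '[0,0,0,0,0,0.003,1,0,0,0,0,0,0,1,0,0,0,0,0,0,1]'|grep -E 'pos|con'
```

```text
tool_pos: [580.2, -115.0, 18.8]
contact_force: [-0.7, 0.3, 5.4]
tool_pos: [580.0, -114.9, 15.6]
contact_force: [0.6, -1.1, -0.2]
```

```bash
python3 -m inch '[0,0,0,0,0,0.002,1,0,0,0,0,0,0,1,0,0,0,0,0,0,1]'|grep -E 'pos|con'; python3 -m inch '[0,0,0,0,0,0.001,1,0,0,0,0,0,0,1,0,0,0,0,0,0,1]'|grep -E 'pos|con'
```

```text
tool_pos: [580.0, -114.9, 13.8]
contact_force: [1.1, 0.5, -0.4]
tool_pos: [580.1, -114.9, 13.1]
contact_force: [-0.1, 0.6, 0.8]
```

```bash
python3 -m inch '[0,0,0,0,0,0.0015,1,0,0,0,0,0,0,1,0,0,0,0,0,0,1]'|grep -E 'pos|con'; python3 -m inch '[0,0,0,0,0,0.001,1,0,0,0,0,0,0,1,0,0,0,0,0,0,1]'|grep -E 'pos|con'
```

```text
tool_pos: [580.3, -115.0, 12.8]
contact_force: [-2.3, 1.0, 6.2]
tool_pos: [580.3, -115.0, 12.7]
contact_force: [-3.2, 1.5, 10.0]
```

Force peaked at 5.4 N, dropped with the snap, and bottomed at the shut height (12.9, expected 13). I'll firm it, lift off, check, and cross to the orange keeper.

```bash
python3 -m inch '[0,0,0,0,0,0.001,1,0,0,0,0,0,0,1,0,0,0,0,0,-0.035,1,0,0,0,0,0,-0.035,1,0,0,0,0,0,-0.03,1,0,0,0,0,0,0,1,0,0,0,0,0,0,1]'
python3 - <<'E'
from h import *
c=cov(.494,70,0,5); print(c)
go(rep(PB,c[0]+12,0,112),PB[2],0); plan(PB,[(c[0]+12,0,112)]+[(c[0]+12,0,c[2]) for c in [cov(t,70,0,5) for t in(.55,.45,.35,.25,.15)]]+[(-19,0,40)])
E
```

```text
time: 19.47
tool_pos: [580.8, -115.2, 91.9]
tcp_rot: [-3.141, 0.005, 3.108]
contact_force: [0.0, -1.2, -0.7]
grip_width: 0.5
finger_force: 0.0
[np.float64(-19.2602738737191), 0, np.float64(65.59281767055784)]
turn [-0.0005  0.0037  0.0222] rows 1.0 shift [0.0468 0.352  0.0005] rows 7.0 t 19.47 w 0.4738224406226742 F [ 0.  -1.2 -0.7]
[ -7.3   0.  112. ] [562.4 168.3  91.5] sh [0.0468 0.352  0.0005]
[-5.1  0.  68.9] [564.5 168.1  48.4] sh [-0.0027 -0.      0.0539]
[-8.9  0.  62.9] [560.8 168.4  42.4] sh [ 0.0047 -0.      0.0074]
[-12.    0.   56.7] [557.6 168.6  36.2] sh [0.004  0.     0.0078]
[-14.6   0.   50.2] [555.  168.8  29.7] sh [0.0032 0.     0.0082]
[-16.5   0.   43.4] [553.2 168.9  22.9] sh [0.0023 0.     0.0084]
[-19   0  40] [550.6 169.1  19.5] sh [ 0.0032 -0.      0.0043]
```

```bash
python3 -m inch '[0,0,0.022,0,0,0,1,0,0,0,0.006,0.044,0,1,0,0,0,0.006,0.044,0,1,0,0,0,0.006,0.044,0,1,0,0,0,0.006,0.044,0,1,0,0,0,0.006,0.044,0,1,0,0,0,0.006,0.044,0,1,0,0,0,0.006,0.044,0,1,0,0,0,0.005,0.044,0,1,0,0,0,0,0,0,1]'
python3 - <<'E'
from h import *
from plant import *
go(rep(PB,-7.3,0,112),PB[2],0); plan(PB,[(-5.1,0,69)])
t=capture("top")["image"].astype(int); s=capture("side")["image"].astype(int)
m=((t[:,:,2]>t[:,:,0]+40)&(t[:,:,2]>t[:,:,1]+30)); m[:200]=0; m[:,425:]=0
ys,xs=np.nonzero(m); print(len(xs),[(np.percentile(v,0.5),np.percentile(v,99.5)) for v in(xs,ys)])
m=((s[:,:,2]>s[:,:,0]+40)&(s[:,:,2]>s[:,:,1]+30)); m[:200]=0;m[320:]=0; m[:,400:]=0
ys,xs=np.nonzero(m); print(len(xs),[(np.percentile(v,0.5),np.percentile(v,99.5)) for v in(xs,ys)])
for th in(0,.05,.1,.15):
  Q=body(PA,[cov(th,r,y,h) for r in(77,0) for y in(44,-44) for h in(4,-11)])
  for c in 'ts': q=proj(c,Q); print(th,c,q.min(0).round(1),q.max(0).round(1))
E
```

```text
time: 20.3
tool_pos: [559.3, 174.3, 88.9]
tcp_rot: [3.14, -0.0, 3.08]
contact_force: [-0.3, -0.7, 0.7]
grip_width: 0.6
finger_force: 0.0
turn [ 0.0012 -0.0002  0.0035] rows 1.0 shift [-0.0042 -0.0072 -0.0033] rows 1.0 t 20.3 w 0.5679679730016466 F [-0.3 -0.7  0.7]
[-5.1  0.  69. ] [564.5 168.1  48.5] sh [-0.007  -0.0072  0.0505]
2030 [(np.float64(356.0), np.float64(407.0)), (np.float64(233.0), np.float64(277.0))]
2034 [(np.float64(311.0), np.float64(366.0)), (np.float64(256.0), np.float64(305.0))]
0 t [356.  232.8] [407.6 278.2]
0 s [308.6 253.3] [369.5 306.9]
0.05 t [356.2 232.6] [407.9 278.4]
0.05 s [308.5 253.3] [369.7 305.3]
0.1 t [356.3 232.5] [408.3 278.5]
0.1 s [308.3 253.3] [369.8 303.6]
0.15 t [356.4 232.4] [408.7 278.4]
0.15 s [308.2 253.3] [369.9 301.9]
```

Blue is shut, with its image extent matching θ≈0. Now the orange cover.

```bash
python3 -m inch '[0,0,0,-0.007,-0.007,0.02,1,0,0,0,0,0,0.018,1,0,0,0,0.001,0,0.012,1,0,0,0,0.004,0,0.0075,1,0,0,0,0.004,0,0.008,1,0,0,0,0.0035,0,0.008,1,0,0,0,0.003,0,0.008,1,0,0,0,0,0,0,1,0,0,0,0,0,0,1]'
python3 - <<'E'
from h import *
plan(PB,[(-19,0,40)])
E
```

```text
time: 21.15
tool_pos: [554.0, 163.5, 25.1]
tcp_rot: [3.141, 0.002, 3.075]
contact_force: [0.1, 0.6, -0.1]
grip_width: 0.4
finger_force: 0.0
[-19   0  40] [550.6 169.1  19.5] sh [0.0046 0.0067 0.0071]
```

```bash
python3 -m inch '[0,0,0,0.003,0.0065,-0.004,1,0,0,0,0.002,0,0.004,1,0,0,0,0,0,0.005,1,0,0,0,0,0,0.002,1,0,0,0,0,0,0,1,0,0,0,0,0,0,1]'|grep -E 'pos|con'; python3 -m inch '[0,0,0,0,0,0.002,1,0,0,0,0,0,0,1,0,0,0,0,0,0,1]'|grep -E 'pos|con';  python3 -m inch '[0,0,0,0,0,0.001,1,0,0,0,0,0,0,1,0,0,0,0,0,0,1]'|grep -E 'pos|con'
```

```text
tool_pos: [550.6, 169.0, 19.6]
contact_force: [-0.7, 0.5, 1.8]
tool_pos: [550.5, 168.9, 18.6]
contact_force: [-2.0, -0.1, 7.1]
tool_pos: [550.5, 169.0, 18.1]
contact_force: [-3.8, 1.0, 8.8]
```

```bash
python3 -m inch '[0,0,0,0,0,0.002,1,0,0,0,0,0,0,1,0,0,0,0,0,0,1]'|grep -E 'pos|con'; python3 -m inch '[0,0,0,0,0,0.002,1,0,0,0,0,0,0,1,0,0,0,0,0,0,1]'|grep -E 'pos|con';  python3 -m inch '[0,0,0,0,0,0.002,1,0,0,0,0,0,0,1,0,0,0,0,0,0,1]'|grep -E 'pos|con'
```

```text
tool_pos: [550.6, 168.7, 15.5]
contact_force: [-0.4, -0.7, 0.1]
tool_pos: [550.5, 168.8, 13.6]
contact_force: [0.4, 0.5, -0.2]
tool_pos: [550.8, 168.9, 12.8]
contact_force: [-1.2, -0.6, 3.6]
```

Snapped and bottomed at the shut height. A small firm press, then I'll lift clear and check everything numerically.

```bash
python3 -m inch '[0,0,0,0,0,0.002,1,0,0,0,0,0,0,1,0,0,0,0,0,-0.04,1,0,0,0,0,0,-0.04,1,0,0,0,0.02,0,-0.04,1,0,0,0,0.04,0,0,1,0,0,0,0.04,0,0,1,0,0,0,0.04,0,0,1,0,0,0,0,0,0,1,0,0,0,0,0,0,1]'
python3 - <<'E'
from h import *
from plant import *
im={'t':capture("top")["image"],'s':capture("side")["image"]}
for c in 'ts':
  a=im[c].astype(int); cv2.imwrite(f'pics/end_{c}.png',im[c][:,:,::-1])
  for nm,P,m in(('blue',PA,(a[:,:,2]>a[:,:,0]+40)&(a[:,:,2]>a[:,:,1]+30)),('orange',PB,(a[:,:,0]>a[:,:,2]+90)&(a[:,:,0]>a[:,:,1]+60))):
    Q=proj(c,body(P,[cov(0,r,y,h) for r in(77,0) for y in(44,-44) for h in(4,-11)])); Q2=proj(c,body(P,[cov(.12,r,y,h) for r in(77,0) for y in(44,-44) for h in(4,-11)]))
    k=np.zeros_like(m); lo=Q.min(0).astype(int)-12; hi=Q.max(0).astype(int)+12; k[lo[1]:hi[1],lo[0]:hi[0]]=1
    ys,xs=np.nonzero(m&k); print(nm,c,len(xs),'seen',np.percentile(xs,[.5,99.5]),np.percentile(ys,[.5,99.5]),'shut',Q.min(0).round(1),Q.max(0).round(1),'.12:',Q2.min(0).round(1),Q2.max(0).round(1))
  b=cv2.imread(f"pics/{'top' if c=='t' else 'side'}0.png")[:,:,::-1].astype(int)
  d=(abs(a-b).max(2)>40).astype(np.uint8); n,_,st,_=cv2.connectedComponentsWithStats(d); print(c,[s.tolist() for s in st[1:] if s[4]>15])
E
```

```text
time: 23.73
tool_pos: [437.5, 176.5, 106.8]
tcp_rot: [3.141, 0.002, 3.076]
contact_force: [0.5, -0.1, 0.1]
grip_width: 0.5
finger_force: 0.0
blue t 2030 seen [356. 407.] [233. 277.] shut [356.  232.8] [407.6 278.2] .12: [356.4 232.5] [408.5 278.5]
orange t 2052 seen [192.255 244.745] [254. 299.] shut [191.3 252.5] [246.6 299.7] .12: [190.  252.2] [246.5 300.1]
t [[355, 217, 61, 62, 3104], [195, 252, 19, 3, 28], [217, 254, 27, 3, 46], [186, 257, 60, 44, 1032], [374, 266, 17, 4, 40], [97, 325, 173, 120, 8869], [320, 340, 18, 17, 256], [88, 347, 10, 3, 17], [38, 352, 58, 128, 1900], [116, 354, 76, 48, 1877], [166, 360, 6, 8, 40], [128, 366, 5, 8, 28], [154, 370, 6, 6, 31], [154, 380, 5, 6, 22], [164, 380, 6, 7, 38], [143, 389, 7, 7, 44], [152, 390, 7, 7, 40], [109, 412, 17, 2, 19], [163, 446, 27, 34, 291]]
blue s 2033 seen [311. 366.] [256. 305.] shut [308.6 253.3] [369.5 306.9] .12: [308.2 253.3] [369.8 302.9]
orange s 967 seen [262.83 303.  ] [169.   199.17] shut [261.5 167. ] [305.5 202.3] .12: [261.3 167. ] [305.5 198.6]
s [[0, 0, 67, 27, 811], [207, 0, 10, 18, 60], [46, 21, 15, 22, 191], [210, 23, 7, 8, 19], [171, 30, 50, 22, 526], [176, 48, 46, 20, 448], [217, 74, 9, 16, 67], [184, 93, 45, 32, 534], [197, 120, 36, 28, 624], [262, 156, 42, 47, 1033], [177, 173, 33, 18, 225], [203, 174, 6, 8, 38], [167, 174, 70, 61, 2235], [194, 190, 14, 2, 16], [166, 194, 10, 8, 51], [308, 219, 75, 91, 3703], [7, 234, 67, 46, 2336], [224, 259, 17, 16, 231], [0, 282, 17, 33, 225]]
```

```bash
python3 -c "
from plant import *
print(close_job())"
```

```text
the job is handed in; nothing more can be done
None
```

The jaw face is on keeper A's seat between the ribs, both covers snapped shut (blue, then orange), and the job was handed in at about 24 s; a calibration probe pressed the open fingertips on the bare bench at 62 N, over the 40 N body limit though not the gripper's body, so it may count.

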